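Shut the press guard and hold the press lever in the green

TASK

Slide the press's clear guard window fully shut by its black handle, and only then push the red palm pad of the spring-loaded lever down with the fingertips until its pointer stands in the green band of the gauge, never as far as the red. Keep it there for two seconds and finish while still holding it in the green: do not let go. Leave the other things on the desk where they are.

Things in the scene. Friction and masses are not known exactly. Their poses are not given: they have to be found in the camera images.
- press: green bench press, fixed, on a wooden plinth 2 to 22 mm high (varies). Origin on the plinth top under the head; heights count from it. Own -x is its front (roughly towards the robot), own +y its left seen from the robot. Head 90 mm wide, x -55 to +80, top 190 mm high. Guard window slides along own y at x = -85 mm; its top rail (y -165 to +70) is 126 mm high. Lever at y = +95 mm.
- press_lever: the press lever; origin at its hinge, at the left of the press head: press x = 0, y = +95 mm, 155 mm above the press origin; hinge axis along press y. With the lever at q rad and e = 0.30 - q, the centre of the palm pad's top face is, from here in press axes, at x = -0.16 cos e + 0.012 sin e, y = 0, z = 0.16 sin e + 0.012 cos e (m).
- gauge (a point): top of the gauge post left of the palm pad: 24 mm wide, its top 215 mm above the press origin, at press x = -140, y = +128 mm. Its front has bands, from above: white, green, white, red. A small black pointer on the pad's side travels down in front of them; heights above the press origin: green 156 to 140 mm, red from 132 mm down.
- guard_handle (a point): black upright handle post of the guard window, 14 mm across; this point is the centre of its top end, 150 mm above the press origin, 41 mm in front of the window (press x = -126 mm). Press y is -40 mm when shut, -40 mm minus the joint value when open. Its upper 48 mm are free to grip from above; below, a bracket joins it to the window.
- guard (a joint): opening of the guard window in m: 0 = fully shut in front of the bobbin (against a stop), 0.10 = fully open, to the press's own -y (right). To shut it, move the handle along the press's own +y. Friction about 2 N; it stays where it is left.
- palm_pad (a point): red palm pad on the end of the press lever, 50 mm (along the lever) x 42 x 16 mm, flat top with a dark rubber face; this point is the centre of the top face, 160 mm in front of the hinge: 214 mm above the press origin at rest, 156 mm in the middle of the green. It moves on an arc; the face tilts by e = 0.30 - q (level at q = 0.30). The rules call it press_lever_c0.
- lever_angle (a joint): angle q of the press lever in rad: 0 = up, at rest, growing as the pad is pushed down, 0.60 = end stop. A spring lifts it back: the pad needs about 5 N to start, 9 N in the green band. The pointer is in the green band from 0.32 to 0.42, in the red band from 0.47.
- water_bottle: tall clear water bottle with a blue cap, 66 mm wide, 209 mm tall; origin at the centre of its underside. Bystander.
- coffee_cup: takeaway coffee cup with a brown lid, 92 mm wide, 160 mm tall; origin at the centre of its underside. Bystander.
- spool_3: green thread spool, standing, 28 mm wide, 60 mm tall; origin at the centre of its underside. Bystander.
- spool_5: black thread spool, standing, 28 mm wide, 48 mm tall; origin at the centre of its underside. Bystander.
- tape_black: roll of black tape lying flat, 53 mm wide, 19 mm tall; origin at the centre of its underside. Bystander.
- pin_case: round pale-blue and white pin case, 56 mm wide, 16 mm tall; origin at the centre of its underside. Bystander.

How it is judged (in metres and radians):
On the way, in this order (a step that is already met when the one before it is completed fails the run):
1. the guard window is fully shut, the lever still up (value of joint guard below 0.005 m and value of joint lever_angle below 0.06 rad), for 0.2 s.
2. the lever is held in the green band by the fingers for two seconds, the guard shut (value of joint lever_angle between 0.32 and 0.42 rad and value of joint guard below 0.005 m and contact force between the fingers and press_lever_c0 above 3 N), for 2 s.
At the end, for the whole second after the job is handed in: The guard window is shut (within 5 mm), and the fingers are still pressing the palm pad (more than 3 N) with the lever at rest in the green band (0.32 to 0.42 rad) (all of step 2 and velocity of joint lever_angle between -0.05 and 0.05 rad/s); the arm keeps its last pose, push and grip.
It fails at once if the lever is pressed while the guard is not fully shut (value of joint lever_angle above 0.08 rad and value of joint guard above 0.007 m).
It fails at once if the lever is pushed into the red band (value of joint lever_angle above 0.47 rad).
It fails at once if one of the loose things on the desk is pushed away (more than 30 mm) (distance of any of water_bottle, coffee_cup, spool_3, spool_5, tape_black, pin_case from where it was at the start of the episode above 0.03 m).
It also fails if it takes over 48 s, if anything falls off the work surface, if the arm or the gripper's body presses on something with over 40 N, if the wrist force passes 120 N, or if a joint passes its speed limit or range.

ROBOT

A 6-joint arm with a two-finger parallel gripper is mounted at the origin on a cart in front of the work surface, level with it; the furniture and walls round the work are solid. World frame = base frame: x ahead of the robot, y to its left, z up, the work surface at z = 0. Lengths are in m, angles in degrees, forces in N, time in s.
With the tool pointing down it reaches from about 0.3 to 0.85 m from the base axis. Payload 5.4 kg.
Tool frame: the origin (TCP) lies at the very end of the fingers, on their centre line; the grasp point (between the pads) lies 19 mm behind it (ctrl.grip_depth is the distance from the TCP to the grasp point, in m); z points along the fingers, y is the line along which they close (so a half turn about z gives the same grasp; the last joint's range is limited). The gripper opens to 85 mm and grips with 20 to 120 N. Pads are 22 mm wide; open, the fingers measure 114 mm over their backs; the gripper's body (76 mm by 85 mm) begins 54 mm behind the grasp point. The pads swing forward as they close: fully open they stand 13 mm farther back than shut.
Start: joints at [-88.929, 9.076, 91.501, -0, 79.423, -12.038], TCP at [0.13, -0.56, 0.231] pointing down, gripper open.
Joint ranges: [-166.64, 166.64], [-54.1, 131.32], [10.49, 154.53], [-73.88, 253.88], [9.74, 151.15], [-171.62, 171.62]. Speed limits (degrees/s): [147.25, 147.25, 180, 180, 180, 180].

INTERFACE

Orientations are given as a 3x3 rotation matrix whose columns are the frame's x, y, z axes.
In Python, from station import ctrl gives the robot as it stands. The module is installed in compiled form; this text tells all that it offers.
- The arm moves only by the tool move_arm, never from a script. Its argument "plan" is a list of rows, each a list of 4 numbers: the shift along the world's x, y, z each as a share of 0.025 m, from -1 to 1, then the turn about the world's z as a share of 6 degrees, from -1 to 1. In form: [[dx, dy, dz, roll], ...]. A call has 1 to 8 rows; each row shifts and turns the commanded pose from where the row before left it; what a row does not reach is not made up. A row lasts 1/12 s, in which the tool goes at most 41.7 mm and 7.16 degrees, less where a joint would pass 70% of its speed; a pose out of reach is approached as far as the arm can. A call with a number of a shift or a turn outside -1 to 1 is refused whole. A call with a gripper value outside its range is refused whole. "fingers" is the opening, from 0 (shut) to 1 (fully open), set as the call begins (left out, the last holds). The fingers move at their own pace and stop on an object; the grip force is fixed at half the most. Time passes only in rows, so rows that do not move let the fingers close. It gives the time, the measured TCP pose, the force, the opening and the grip force at its end, in the units of the state.
- ctrl.observe(): the state, without advancing time (a new reading comes with each control period).
- ctrl.get_image(name): name is "side" or "top" or "wrist"; returns (picture, depth): 384x512x3 uint8, blue, green, red; 384x512 float32, m along the optical axis (not along the pixel's ray), 0 where there is no reading.
- ctrl.calibration(name): a dict with "K" (3x3 intrinsics, pixels), "R" (3x3) and "t" (3): a world point X has camera coordinates R X + t; the wrist camera has in their place "mount" (4x4, takes a point from camera to tool coordinates, whose origin is the TCP and whose axes are the flange's). Camera axes: x right, y down, z forward; pixel columns grow to the right and rows downward; lengths in m; the calibration is good to about 2 mm. A picture is of the moment at which its call begins: read the wrist's pose just before it. calibration takes no time and is no camera call.
- ctrl.job_done(): hands the job in; it is judged then, once.
Trained networks look in the newest picture that a camera, given by its name, has taken for a name from the list of things; names that differ only in an ending like _2 or _b are one class to them, and where a whole thing is asked for, a point or a joint stands for the part that bears it (a point fixed in the world has none). Each returns a list of dicts, best first, with "score" (0 to 1); they miss things now and then, are a little off and sometimes report something else, mostly with a low value. They report only what shows in the picture. A call takes as long as a camera call.
- ctrl.boxes_of(camera, label): "point" ([x, y, z] in m, in world coordinates, good to about 4 mm: the middle of the surface that is visible of it).
- ctrl.landmark_of(camera, label): "point" ([x, y, z] in m, in world coordinates, good to about 4 mm: a listed point, or the origin of a listed thing).
The state is a dict: "clock": time; "joints": joint angles; "qvel": joint speeds; "joint_efforts": joint torques, N m; "tcp_pos": TCP position; "tcp_rot": TCP orientation; "force": force on the tool from outside, world axes, zero at the start; "torque": the same for the moment, N m; "finger_gap": finger opening in m; "gripper_force": force on a finger pad.
Only numpy, scipy, OpenCV 4.12 (cv2) and the standard library are available. Lean on these libraries where they do the work, as an engineer would, in place of code of your own. Each camera call takes 0.05 s, during which the arm holds its last target. There are 200 camera calls.

## Working session

There is one attempt and no reset: what is moved stays moved. The work goes in short steps, Python scripts to look and compute and a tool call to move; the robot and the scene stay as the last step left them, time stands still between calls to the robot, and variables do not carry over. Pictures are saved under pics/ and viewed, at most 10 in all, crops included, and the job is handed in when it is done.

Besides the shell and the picture viewer there is one more tool, called after "Request:" in YAML: its name, and indented under it one key for each argument. move_arm: Moves the arm, as the interface text tells. Shift numbers are shares of 0.025 m and turn numbers shares of 6 degrees, none past 1 either way. Its arguments: {"type":"object","properties":{"plan":{"type":"array"},"fingers":{"type":"number"}},"required":["plan"]}

```bash
mkdir -p pics; cat > h.py <<'E'
import numpy as np, cv2
from station import ctrl
def st():
    s=ctrl.observe(); return s
def lm(cam,names):
    for n in names:
        try:
            r=ctrl.landmark_of(cam,n)
            print(cam,n,[(np.round(d["point"],4).tolist(),round(d["score"],2)) for d in r[:2]])
        except Exception as e: print(cam,n,e)
E
python3 - <<'E'
from h import *
s=st(); print(s["clock"],s["tcp_pos"],np.round(s["tcp_rot"],3).tolist(),s["force"],s["finger_gap"])
a=[]
for c in("side","top"):
    im,d=ctrl.get_image(c); cv2.imwrite(f"pics/{c}0.png",im); np.savez(f"{c}0.npz",im=im,d=d); a.append(im)
    k=ctrl.calibration(c); print(c,np.round(k["K"],1).tolist(),"cam",np.round(-k["R"].T@k["t"],3))
    lm(c,["press","press_lever","gauge","guard_handle","palm_pad"])
    lm(c,["water_bottle","coffee_cup","spool_3","spool_5","tape_black","pin_case"])
print(st()["clock"])
E
```

```text
0.0 [ 0.13037799 -0.55941575  0.23030096] [[0.974, 0.227, -0.0], [0.227, -0.974, 0.002], [0.0, -0.002, -1.0]] [-0.6887645   0.07136695  0.25046667] 0.08560967924598044
side [[390.2, 0.0, 257.3], [0.0, 390.2, 198.3], [0.0, 0.0, 1.0]] cam [-0.079  0.709  0.658]
side press [([0.6531, -0.3135, 0.0063], 0.63)]
side press_lever [([0.7002, -0.2339, 0.1609], 0.55), ([0.5804, -0.1477, 0.2222], 0.49)]
side gauge [([0.6042, -0.1268, 0.2213], 0.69)]
side guard_handle [([0.5805, -0.1471, 0.2216], 0.67), ([0.4774, -0.3299, 0.1561], 0.65)]
side palm_pad [([0.652, -0.3111, 0.0052], 0.73), ([0.5789, -0.1473, 0.2236], 0.71)]
side water_bottle [([0.6937, -0.0854, -0.0037], 0.82)]
side coffee_cup [([0.5859, 0.1493, -0.0011], 0.61), ([0.7011, -0.233, 0.1604], 0.48)]
side spool_3 [([0.3645, -0.2351, 0.0041], 0.55)]
side spool_5 [([0.3645, -0.2351, 0.0041], 0.55)]
side tape_black [([0.3762, -0.1704, -0.0035], 0.64)]
side pin_case [([0.7015, -0.2329, 0.1628], 0.42)]
top [[346.9, 0.0, 256.6], [0.0, 346.9, 184.9], [0.0, 0.0, 1.0]] cam [ 0.391 -0.118  1.012]
top press [([0.6474, -0.3098, 0.0016], 0.85)]
top press_lever [([0.7019, -0.2327, 0.1619], 0.65)]
top gauge [([0.6015, -0.127, 0.2222], 0.96)]
top guard_handle [([0.4812, -0.3375, 0.1603], 0.83)]
top palm_pad [([0.5806, -0.1508, 0.2247], 0.55)]
top water_bottle [([0.6961, -0.0877, -0.001], 0.75)]
top coffee_cup [([0.5829, 0.1472, 0.003], 0.57)]
top spool_3 [([0.3745, -0.4067, -0.0017], 0.41)]
top spool_5 [([0.3745, -0.4067, -0.0017], 0.41)]
top tape_black [([0.3729, -0.1715, 0.0007], 0.45), ([0.647, -0.3135, 0.0032], 0.3)]
top pin_case [([0.3327, -0.3329, -0.0009], 0.57)]
1.2
```

View pics/side0.png

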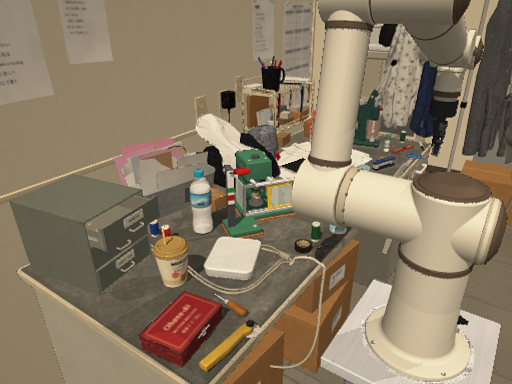

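View pics/top0.png

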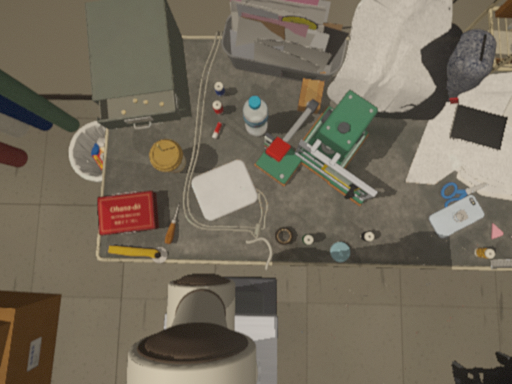

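The side view shows the press at about (262,185), with the red pad at (238,171). The top view has the pad at (278,148) and the window running from (303,150) to (375,190), with the lever pointing lower-left. I'll fit the press pose and check it against pixels from both views.

```bash
cat >> h.py <<'E'
from scipy.optimize import least_squares
def world(c,u,v,z):
    k=ctrl.calibration(c);p=np.array([(u-k["K"][0,2])/k["K"][0,0]*z,(v-k["K"][1,2])/k["K"][1,1]*z,z])
    return k["R"].T@(p-k["t"])
def proj(c,X):
    k=ctrl.calibration(c);p=k["K"]@(k["R"]@np.asarray(X)+k["t"]);return p[:2]/p[2]
def red(c,im,d):
    b=im.astype(int);m=(b[...,2]>130)&(b[...,1]<60)&(b[...,0]<70);u0,v0=proj(c,[.58,-.15,.225])
    return [(u,v) for v,u in zip(*np.nonzero(m)) if abs(u-u0)<22 and abs(v-v0)<22 and d[v,u]>0]
E
python3 - <<'E'
from h import *
O=[[.6531,-.3135,.0063],[.6474,-.3098,.0016]]
obs=[(O[0],(0,0,0)),(O[1],(0,0,0)),([.7002,-.2339,.1609],(0,.095,.155)),([.7019,-.2327,.1619],(0,.095,.155)),
([.6042,-.1268,.2213],(-.14,.128,.215)),([.6015,-.127,.2222],(-.14,.128,.215)),([.5789,-.1473,.2236],(-.1493,.095,.2138)),([.5806,-.1508,.2247],(-.1493,.095,.2138))]
hd=[[.4774,-.3299,.1561],[.4812,-.3375,.1603]]
def pt(p,l):
    c,s=np.cos(p[3]),np.sin(p[3]);return np.array([p[0]+c*l[0]-s*l[1],p[1]+s*l[0]+c*l[1],p[2]+l[2]])
f=lambda p:np.concatenate([pt(p,l)-o for o,l in obs]+[pt(p,(-.126,-.04-p[4],.15))-o for o in hd])
r=least_squares(f,[.65,-.31,.005,-.59,.07],loss="soft_l1",f_scale=.004)
print(np.round(r.x,4),np.degrees(r.x[3]));print(np.round(f(r.x).reshape(-1,3)*1e3,1).tolist())
np.save("fit.npy",r.x)
for n,l in dict(handle=(-.126,-.04-r.x[4],.15),shut=(-.126,-.04,.15),pad=(-.1493,.095,.2138)).items(): print(n,np.round(pt(r.x,l),4),proj("top",pt(r.x,l)),proj("side",pt(r.x,l)))
o=[]
for c in("top","side"):
    z=np.load(c+"0.npz");q=red(c,z["im"],z["d"]);W=np.array([world(c,u,v,z["d"][v,u]) for u,v in q])
    print(c,len(q),"red median",np.round(np.median(W,0),4),"zmax",W[:,2].max() if len(q) else 0)
    u,v=proj(c,pt(r.x,(-.126,-.04-r.x[4],.15))).astype(int)
    cr=z["im"][max(v-50,0):v+50,u-65:u+65];o.append(cv2.resize(cr,None,fx=3,fy=3,interpolation=cv2.INTER_CUBIC))
    print(c,"crop origin",u-65,v-50,"depth pts near", [np.round(world(c,u+i,v+j,z["d"][v+j,u+i]),3).tolist() for i,j in((0,0),(-2,0),(2,0),(0,2))])
cv2.imwrite("pics/crop.png",np.hstack(o))
E
```

```text
[ 0.6482 -0.3115  0.0072 -0.5979  0.0737] -34.25844365016533
[[-4.9, 2.0, 0.9], [0.8, -1.7, 5.6], [1.5, 0.9, 1.3], [-0.2, -0.3, 0.3], [0.3, -0.1, 0.9], [3.0, 0.1, -0.0], [-0.6, -1.7, -2.6], [-2.3, 1.8, -3.7], [2.6, -4.7, 1.1], [-1.2, 2.9, -3.1]]
handle [ 0.48   -0.3346  0.1572] [352.40888605 194.98854171] [299.88140043 175.31349759]
shut [ 0.5215 -0.2737  0.1572] [327.47237146 177.86838695] [279.23372208 178.69300924]
pad [ 0.5783 -0.149   0.221 ] [278.5741877  148.76362167] [241.26054491 168.71016133]
top 327 red median [ 0.578  -0.1475  0.2222] zmax 0.23156088697810212
top crop origin 287 144 depth pts near [[0.483, -0.334, 0.157], [0.482, -0.328, 0.158], [0.483, -0.339, 0.156], [0.478, -0.334, 0.157]]
side 85 red median [ 0.5652 -0.1361  0.2214] zmax 0.228147254094615
side crop origin 234 125 depth pts near [[0.274, 0.053, 0.343], [0.279, 0.053, 0.342], [0.269, 0.054, 0.345], [0.273, 0.055, 0.34]]
```

View pics/crop.png

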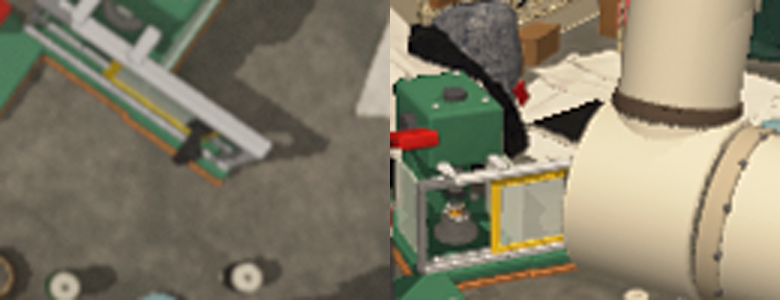

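The top crop shows the black handle top at about (349,195), which agrees with the fit at (352,195). In the side view the arm hides it, so the wrist camera will be the second view. I'll approach at height.

Request:
move_arm:
  plan:
    - [0.9,0.56,0,-1]
    - [0.9,0.56,0,-1]
    - [0.9,0.56,0,-1]
    - [0.9,0.56,0,-1]
    - [0.9,0.56,0,-1]
    - [0.9,0.56,0,-1]
    - [0.9,0.56,0,-1]
    - [0.9,0.56,0,-0.9]
  fingers: 1

```text
clock: 1.87
tcp_pos: [0.3114, -0.4472, 0.2314]
tcp_rot: [[0.823, -0.568, 0.0], [-0.568, -0.823, -0.0], [0.0, 0.0, -1.0]]
force: [1.0, -1.0, 0.9]
finger_gap: 0.0855
gripper_force: 0.0
```

```bash
cat >> h.py <<'E'
def wrist(name):
    s=st();im,d=ctrl.get_image("wrist");k=ctrl.calibration("wrist");cv2.imwrite(name,im)
    T=np.eye(4);T[:3,:3]=s["tcp_rot"];T[:3,3]=s["tcp_pos"];return im,d,np.array(k["K"]),T@np.array(k["mount"])
E
python3 - <<'E'
from h import *
im,d,K,M=wrist("pics/w1.png");np.savez("w1.npz",im=im,d=d,K=K,M=M)
lm("wrist",["guard_handle","palm_pad","press","gauge"])
s=st();print(s["clock"],s["tcp_pos"],np.round(s["tcp_rot"],3).tolist(),s["force"]);print(np.round(M,3).tolist(),np.round(K,1).tolist())
E
```

```text
wrist guard_handle []
wrist palm_pad []
wrist press []
wrist gauge []
2.1167 [ 0.31002496 -0.44831539  0.23134152] [[0.827, -0.562, -0.0], [-0.562, -0.827, -0.0], [-0.0, 0.001, -1.0]] [-0.67744924 -0.42955373  0.32516909]
[[-0.569, -0.794, -0.214, 0.365], [-0.823, 0.549, 0.148, -0.484], [0.0, 0.26, -0.966, 0.375], [0.0, 0.0, 0.0, 1.0]] [[281.4, 0.0, 258.1], [0.0, 281.4, 192.9], [0.0, 0.0, 1.0]]
```

View pics/w1.png

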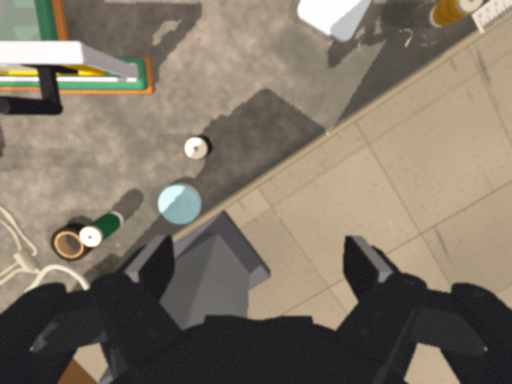

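The wrist view shows the handle bracket at about (50,90), cut off at the left edge. The rotation is right. I'll move over the handle and look again.

Request:
move_arm:
  plan:
    - [0.85,0.56,0,0]
    - [0.85,0.56,0,0]
    - [0.85,0.56,0,0]
    - [0.85,0.56,0,0]
    - [0.85,0.57,0,0]
    - [0.85,0.57,0,0]
    - [0.85,0.57,0,0]
    - [0.85,0.57,0,0]

```text
clock: 2.78
tcp_pos: [0.4805, -0.3356, 0.2313]
tcp_rot: [[0.826, -0.564, -0.0], [-0.564, -0.826, -0.0], [0.0, 0.0, -1.0]]
force: [0.5, 0.2, -0.2]
finger_gap: 0.0852
gripper_force: 0.0
```

```bash
python3 - <<'E'
from h import *
im,d,K,M=wrist("pics/w2.png");np.savez("w2.npz",im=im,d=d,K=K,M=M)
lm("wrist",["guard_handle","palm_pad","press","gauge"])
s=st();print(s["clock"],s["tcp_pos"],s["force"])
def pw(X):
    p=K@(np.linalg.inv(M)@np.append(X,1))[:3];return p[:2]/p[2]
print(pw([.480,-.3346,.157]))
E
```

```text
wrist guard_handle [([0.484, -0.3331, 0.1571], 0.89)]
wrist palm_pad []
wrist press [([0.6462, -0.3089, 0.0063], 0.86)]
wrist gauge [([0.3653, -0.2394, 0.0044], 0.73), ([0.6468, -0.3109, 0.0076], 0.35)]
3.0333 [ 0.47945296 -0.33609612  0.23115966] [-0.18682045 -0.32710151 -0.74565025]
[257.99095987 201.95581527]
```

View pics/w2.png

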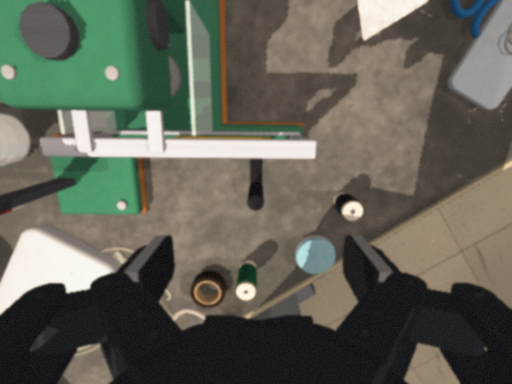

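The handle top is at (256,202) against a prediction of (258,202), so the fit is confirmed from the second view. The rail lies level in the image, so yaw is good too. I'll descend and grip.

Request:
move_arm:
  plan:
    - [0,0,-0.9,0]
    - [0,0,-0.9,0]
    - [0,0,-0.9,0]
    - [0,0,-0.8,0]
    - [0,0,-0.7,0]
    - [0,0,0,0]

```text
clock: 3.53
tcp_pos: [0.4771, -0.3342, 0.122]
tcp_rot: [[0.825, -0.565, -0.006], [-0.565, -0.825, 0.005], [-0.008, -0.001, -1.0]]
force: [-0.2, 0.1, -1.2]
finger_gap: 0.0855
gripper_force: 0.0
```

Request:
move_arm:
  plan:
    - [0,0,0,0]
    - [0,0,0,0]
    - [0,0,0,0]
    - [0,0,0,0]
    - [0,0,0,0]
    - [0,0,0,0]
    - [0,0,0,0]
    - [0,0,0,0]
  fingers: 0

```text
clock: 4.2
tcp_pos: [0.4808, -0.3352, 0.1273]
tcp_rot: [[0.826, -0.563, 0.001], [-0.563, -0.826, -0.001], [0.001, 0.0, -1.0]]
force: [-1.3, 1.1, 6.2]
finger_gap: 0.0126
gripper_force: 58.4
```

Request:
move_arm:
  plan:
    - [0.3,0.44,0,0]
    - [0.3,0.44,0,0]
    - [0.3,0.44,0,0]
    - [0.3,0.44,0,0]
    - [0.3,0.44,0,0]
    - [0,0,0,0]
    - [0,0,0,0]

```text
clock: 4.78
tcp_pos: [0.5197, -0.2794, 0.1273]
tcp_rot: [[0.827, -0.562, 0.003], [-0.562, -0.827, -0.001], [0.003, -0.001, -1.0]]
force: [2.9, 0.5, 5.1]
finger_gap: 0.0123
gripper_force: 58.8
```

Request:
move_arm:
  plan:
    - [0.06,0.09,0,0]
    - [0.06,0.09,0,0]
    - [0,0,0,0]
    - [0,0,0,0]

```text
clock: 5.12
tcp_pos: [0.5221, -0.2761, 0.1273]
tcp_rot: [[0.826, -0.563, 0.003], [-0.563, -0.826, -0.002], [0.003, -0.0, -1.0]]
force: [2.7, -1.8, 5.3]
finger_gap: 0.012
gripper_force: 58.8
```

Request:
move_arm:
  plan:
    - [0.06,0.09,0,0]
    - [0.06,0.09,0,0]
    - [0,0,0,0]
    - [0,0,0,0]

```text
clock: 5.45
tcp_pos: [0.524, -0.2732, 0.1273]
tcp_rot: [[0.826, -0.563, 0.001], [-0.563, -0.826, -0.004], [0.003, 0.003, -1.0]]
force: [-1.2, -6.3, 6.0]
finger_gap: 0.0123
gripper_force: 59.0
```

Request:
move_arm:
  plan:
    - [0.04,0.06,0,0]
    - [0.04,0.06,0,0]
    - [0,0,0,0]
    - [0,0,0,0]

```text
clock: 5.78
tcp_pos: [0.5241, -0.273, 0.1274]
tcp_rot: [[0.826, -0.564, -0.003], [-0.564, -0.826, -0.009], [0.002, 0.009, -1.0]]
force: [-9.1, -15.4, 6.2]
finger_gap: 0.0121
gripper_force: 59.4
```

The guard is against its stop: no further travel and about 18 N of reaction. I'll release and rise.

Request:
move_arm:
  plan:
    - [0,0,0,0]
    - [0,0,0,0]
    - [0,0,0,0]
    - [0,0,0,0]
    - [0,0,0,0]
    - [0,0,0,0]
    - [0,0,0,0]
  fingers: 1

```text
clock: 6.37
tcp_pos: [0.5259, -0.2677, 0.1261]
tcp_rot: [[0.826, -0.563, -0.0], [-0.563, -0.826, 0.0], [-0.0, -0.0, -1.0]]
force: [0.6, -1.0, -1.0]
finger_gap: 0.0855
gripper_force: 0.0
```

Request:
move_arm:
  plan:
    - [0,0,0.5,0]
    - [0,0,0.9,0]
    - [0,0,0.9,0]
    - [0,0,0.9,0]
    - [0,0,0.9,0]
    - [0,0,0.9,0]
    - [0,0,0.9,0]
    - [0,0,0.9,0]

```text
clock: 7.03
tcp_pos: [0.5259, -0.2678, 0.2987]
tcp_rot: [[0.826, -0.563, 0.001], [-0.563, -0.826, -0.001], [0.001, 0.0, -1.0]]
force: [-0.7, -0.2, 0.4]
finger_gap: 0.0854
gripper_force: 0.0
```

```bash
python3 - <<'E'
from h import *
im,d,K,M=wrist("pics/w3.png");np.savez("w3.npz",im=im,d=d,K=K,M=M)
L=["guard_handle","palm_pad","press","gauge"]
lm("wrist",L)
im,d=ctrl.get_image("top");lm("top",L);W=np.array([world("top",u,v,d[v,u]) for u,v in red("top",im,d)]);print(len(W),np.median(W,0) if len(W) else 0)
im,d=ctrl.get_image("side");lm("side",L)
s=st();print(s["clock"],s["tcp_pos"],s["joints"],s["force"],s["finger_gap"])
p=np.load("fit.npy")
E
```

```text
wrist guard_handle [([0.5254, -0.2722, 0.1565], 0.7)]
wrist palm_pad [([0.5817, -0.1498, 0.2181], 0.95)]
wrist press []
wrist gauge [([0.6081, -0.1268, 0.2228], 0.93)]
top guard_handle [([0.524, -0.2773, 0.1602], 0.69)]
top palm_pad [([0.5809, -0.1505, 0.2203], 0.9), ([0.524, -0.2775, 0.1605], 0.48)]
top press [([0.6453, -0.3137, 0.0038], 0.66)]
top gauge [([0.6058, -0.1272, 0.2274], 0.77), ([0.5818, -0.1511, 0.2232], 0.52)]
271 [ 0.5766079  -0.14528624  0.22292463]
side guard_handle [([0.5198, -0.2722, 0.1562], 0.76), ([0.6946, -0.0887, -0.0027], 0.48)]
side palm_pad [([0.5792, -0.1489, 0.2248], 0.51)]
side press [([0.6528, -0.3093, 0.0021], 0.94)]
side gauge [([0.6029, -0.1303, 0.223], 0.59)]
7.7833 [ 0.52583731 -0.2679839   0.29609809] [-3.87261153e+01  9.31592331e+00  8.39410215e+01 -6.49620436e-04
  8.67622687e+01  8.55662278e+01] [-0.959329   -0.39818743 -0.66319355] 0.08523679418864342
```

View pics/w3.png

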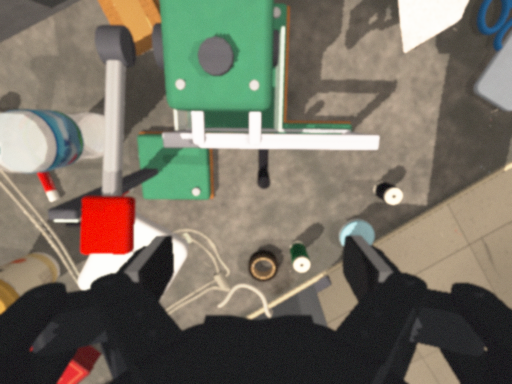

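The wrist view shows the handle at (264,180) in its shut place and the red pad at (107,225), still raised, with the gauge arm at (65,215). I'll close the fingers, turn 90° so the closing line runs along the lever, and move over the pad.

Request:
move_arm:
  plan:
    - [0.22,0.6,0,1]
    - [0.22,0.6,0,1]
    - [0.22,0.6,0,1]
    - [0.22,0.6,0,1]
    - [0.22,0.6,0,1]
    - [0.22,0.6,0,1]
    - [0.22,0.6,0,1]
    - [0.22,0.6,0,1]
  fingers: 0

```text
clock: 8.45
tcp_pos: [0.5701, -0.1472, 0.2963]
tcp_rot: [[0.97, 0.242, 0.0], [0.242, -0.97, -0.0], [0.0, 0.0, -1.0]]
force: [0.2, 0.7, -0.9]
finger_gap: -0.0001
gripper_force: 0.0
```

Request:
move_arm:
  plan:
    - [0,0,0,1]
    - [0,0,0,1]
    - [0,0,0,1]
    - [0,0,0,1]
    - [0,0,0,1]
    - [0,0,0,1]
    - [0,0,0,1]
    - [0,0,0,0]

```text
clock: 9.12
tcp_pos: [0.5699, -0.148, 0.2963]
tcp_rot: [[0.561, 0.828, -0.0], [0.828, -0.561, -0.0], [-0.0, 0.0, -1.0]]
force: [-1.0, -0.4, -0.3]
finger_gap: -0.0001
gripper_force: 0.0
```

Request:
move_arm:
  plan:
    - [0,0,-0.6,0]
    - [0,0,-0.6,0]
    - [0,0,-0.6,0]
    - [0,0,0,0]
    - [0,0,0,0]

```text
clock: 9.53
tcp_pos: [0.5694, -0.1478, 0.2506]
tcp_rot: [[0.565, 0.825, -0.002], [0.825, -0.565, 0.001], [-0.0, -0.002, -1.0]]
force: [-0.3, -0.0, -0.1]
finger_gap: -0.0001
gripper_force: 0.0
```

```bash
python3 - <<'E'
from h import *
im,d=ctrl.get_image("top");lm("top",["palm_pad","gauge"])
im2,d2=ctrl.get_image("side");lm("side",["palm_pad","gauge","guard_handle"])
im3,d3,K,M=wrist("pics/w4.png");lm("wrist",["palm_pad","gauge","guard_handle"])
cv2.imwrite("pics/c4.png",np.hstack([cv2.resize(im2[130:230,190:290],(400,400),interpolation=2),cv2.resize(im3,(400,400))]))
s=st();print(s["clock"],s["tcp_pos"],np.round(s["tcp_rot"],3).tolist(),s["force"])
E
```

```text
top palm_pad [([0.5778, -0.148, 0.2212], 0.6)]
top gauge []
side palm_pad [([0.5766, -0.1475, 0.2202], 0.48), ([0.5215, -0.2674, 0.1551], 0.17)]
side gauge [([0.6015, -0.129, 0.2239], 0.7)]
side guard_handle [([0.5194, -0.2707, 0.1562], 0.57)]
wrist palm_pad [([0.5824, -0.1498, 0.2207], 0.71)]
wrist gauge [([0.6091, -0.1299, 0.2238], 0.94)]
wrist guard_handle []
10.0833 [ 0.56993016 -0.14804     0.25145193] [[0.564, 0.826, 0.0], [0.826, -0.564, -0.0], [0.0, 0.0, -1.0]] [-0.06247587 -0.15797338  0.20478623]
```

View pics/c4.png

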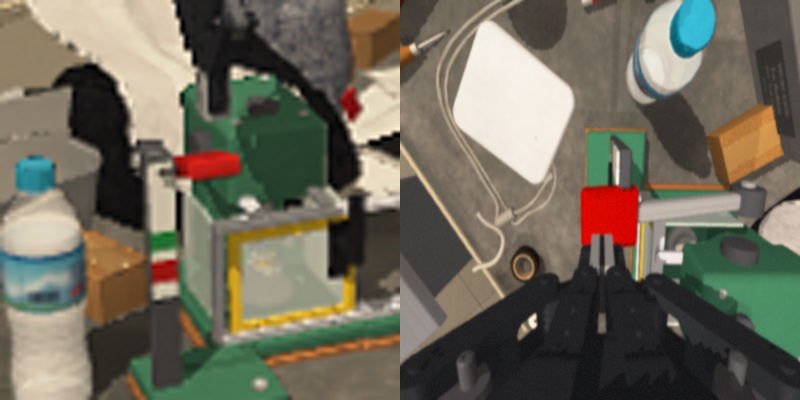

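In the side crop (left half) the window is shut, and the red pad is at (210,165) with the green band below it at (163,242). The wrist crop has the shut fingers over the pad at (605,235). I'll press down in steps.

Request:
move_arm:
  plan:
    - [0,0,-0.4,0]
    - [0,0,-0.4,0]
    - [0,0,-0.3,0]
    - [0,0,-0.2,0]
    - [0,0,0,0]
    - [0,0,0,0]

```text
clock: 10.58
tcp_pos: [0.5698, -0.148, 0.2189]
tcp_rot: [[0.563, 0.826, -0.0], [0.826, -0.563, 0.0], [-0.0, -0.0, -1.0]]
force: [-2.4, 0.9, 4.8]
finger_gap: -0.0001
gripper_force: 2.0
```

Request:
move_arm:
  plan:
    - [0,0,-0.3,0]
    - [0,0,-0.3,0]
    - [0,0,-0.3,0]
    - [0,0,-0.3,0]
    - [0,0,0,0]
    - [0,0,0,0]

```text
clock: 11.08
tcp_pos: [0.5703, -0.148, 0.1897]
tcp_rot: [[0.563, 0.826, 0.001], [0.826, -0.563, -0.0], [0.0, 0.001, -1.0]]
force: [-2.5, 1.3, 6.4]
finger_gap: 0.0002
gripper_force: 3.0
```

Request:
move_arm:
  plan:
    - [0,0,-0.3,0]
    - [0,0,-0.3,0]
    - [0,0,-0.2,0]
    - [0,0,-0.1,0]
    - [0,0,0,0]
    - [0,0,0,0]

```text
clock: 11.58
tcp_pos: [0.5702, -0.1478, 0.1678]
tcp_rot: [[0.563, 0.826, 0.001], [0.826, -0.563, 0.0], [0.0, 0.0, -1.0]]
force: [-4.3, 3.3, 8.4]
finger_gap: 0.0003
gripper_force: 4.2
```

```bash
python3 - <<'E'
from h import *
im2,d2=ctrl.get_image("side");lm("side",["palm_pad","gauge","guard_handle"])
im3,d3,K,M=wrist("pics/w5.png");lm("wrist",["palm_pad","gauge"])
cv2.imwrite("pics/c5.png",np.hstack([cv2.resize(im2[150:220,210:280],(560,560),interpolation=2)]))
p=np.load("fit.npy")
R=np.array([[np.cos(p[3]),-np.sin(p[3])],[np.sin(p[3]),np.cos(p[3])]])
for h in(.156,.140,.132):
    w=p[:2]+R@np.array([-.152,.128]);print(h,(proj("side",[*w,p[2]+h])-[210,150])*8)
s=st();print(s["clock"],s["tcp_pos"],s["force"])
E
```

```text
side palm_pad [([0.5715, -0.1426, 0.171], 0.66)]
side gauge []
side guard_handle [([0.5229, -0.2708, 0.158], 0.87)]
wrist palm_pad [([0.5718, -0.1423, 0.1635], 0.59)]
wrist gauge [([0.6095, -0.1291, 0.2252], 0.63), ([0.6507, -0.3083, 0.0097], 0.16)]
0.156 [173.42880454 307.36964847]
0.14 [174.99541607 345.70211113]
0.132 [175.7716782  364.69599616]
11.9333 [ 0.57017324 -0.14783656  0.16796948] [-4.35370862  2.59324521  7.35971579]
```

View pics/c5.png

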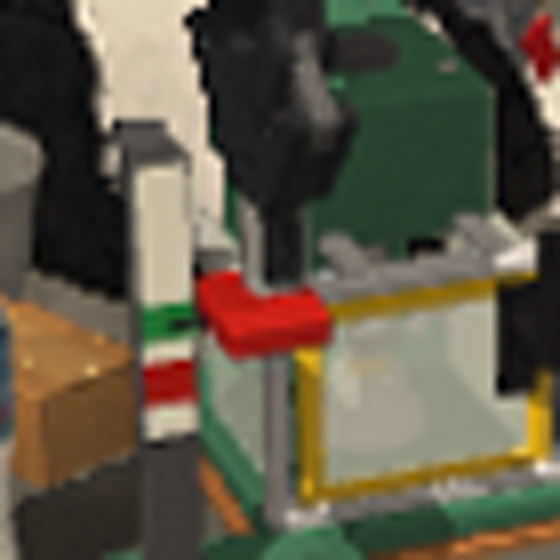

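The black pointer stands in the green band at about (180,322), with green spanning rows 305 to 340 and the window shut. The TCP height puts it slightly above the middle, so I'll press 3 mm more and hold.

Request:
move_arm:
  plan:
    - [0,0,-0.06,0]
    - [0,0,-0.06,0]
    - [0,0,0,0]
    - [0,0,0,0]
    - [0,0,0,0]
    - [0,0,0,0]
    - [0,0,0,0]
    - [0,0,0,0]

```text
clock: 12.6
tcp_pos: [0.5701, -0.1478, 0.165]
tcp_rot: [[0.563, 0.826, 0.001], [0.826, -0.563, 0.0], [0.0, 0.0, -1.0]]
force: [-5.2, 1.7, 7.3]
finger_gap: 0.0001
gripper_force: 4.3
```

Request:
move_arm:
  plan:
    - [0,0,0,0]
    - [0,0,0,0]
    - [0,0,0,0]
    - [0,0,0,0]
    - [0,0,0,0]
    - [0,0,0,0]
    - [0,0,0,0]
    - [0,0,0,0]

```text
clock: 13.27
tcp_pos: [0.5701, -0.1478, 0.165]
tcp_rot: [[0.563, 0.826, 0.001], [0.826, -0.563, 0.0], [0.0, 0.0, -1.0]]
force: [-2.4, 3.7, 8.4]
finger_gap: -0.0
gripper_force: 4.3
```

Request:
move_arm:
  plan:
    - [0,0,0,0]
    - [0,0,0,0]
    - [0,0,0,0]
    - [0,0,0,0]
    - [0,0,0,0]
    - [0,0,0,0]
    - [0,0,0,0]
    - [0,0,0,0]

```text
clock: 13.93
tcp_pos: [0.5701, -0.1478, 0.1649]
tcp_rot: [[0.563, 0.826, 0.0], [0.826, -0.563, 0.0], [0.0, 0.0, -1.0]]
force: [-4.4, 3.5, 9.4]
finger_gap: 0.0002
gripper_force: 4.3
```

Request:
move_arm:
  plan:
    - [0,0,0,0]
    - [0,0,0,0]
    - [0,0,0,0]
    - [0,0,0,0]
    - [0,0,0,0]
    - [0,0,0,0]
    - [0,0,0,0]
    - [0,0,0,0]

```text
clock: 14.6
tcp_pos: [0.5701, -0.1478, 0.1649]
tcp_rot: [[0.563, 0.826, 0.0], [0.826, -0.563, 0.0], [0.0, 0.0, -1.0]]
force: [-3.8, 2.1, 9.0]
finger_gap: -0.0001
gripper_force: 4.3
```

```bash
python3 - <<'E'
from h import *
im2,d2=ctrl.get_image("side");lm("side",["palm_pad","guard_handle"])
cv2.imwrite("pics/c6.png",cv2.resize(im2[150:220,210:280],(560,560),interpolation=2))
s=st();print(s["clock"],s["tcp_pos"],s["force"])
E
```

```text
side palm_pad [([0.5691, -0.1423, 0.1639], 0.56)]
side guard_handle [([0.5225, -0.2721, 0.1549], 0.77)]
14.75 [ 0.57012206 -0.14778259  0.16496069] [-4.23629766  3.29516743  7.86334052]
```

View pics/c6.png

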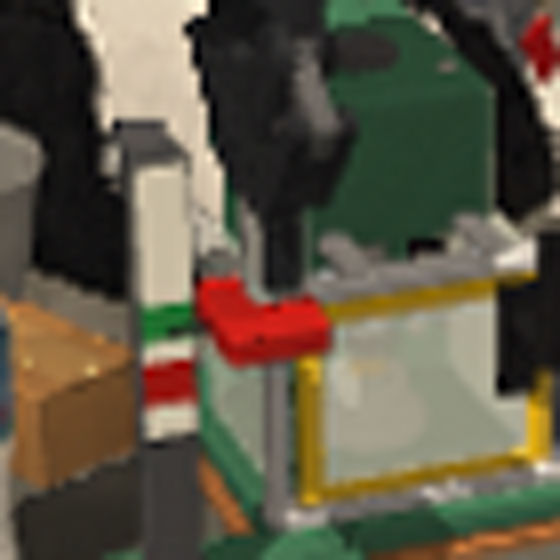

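The pad is holding steady: TCP at 0.165 m, which gives q ≈ 0.365, with about 9 N on the fingers. The pointer tip is at about (190,327), still inside green, and the window is shut. It has held there for more than 2.6 s, so I'm handing in.

```bash
python3 -c "
from station import ctrl
print(ctrl.job_done())"
```

```text
the job is handed in; nothing more can be done
None
```

I slid the guard window shut against its stop and handed the job in with the fingertips holding the lever at about 0.365 rad, mid-green, by my estimate from the fingertip height; `job_done()` returned no verdict.

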